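# Reset the carton counter for the next batch

### The arm

A 7-joint arm with a two-finger parallel gripper is mounted at the origin on the work surface. World frame = base frame: x ahead of the robot, y to its left, z up, the work surface at z = 0. Lengths are in m, angles in rad, forces in N, time in s.
With the tool pointing down it reaches from about 0.4 to 0.85 m from the base axis. Payload 10.4 kg.
Tool frame: the origin (TCP) lies at the very end of the fingers, on their centre line; the grasp point (between the pads) lies 19 mm behind it; z points along the fingers, y is the line along which they close (so a half turn about z gives the same grasp; the last joint's range is limited). The gripper opens to 87 mm and grips with 3 to 60 N. Pads are 19 mm wide; open, the fingers measure 117 mm over their backs; the gripper's body (75 mm by 190 mm) begins 51 mm behind the grasp point.
Start: joints at [-1.234, 0.332, -0.065, 1.46, 0.022, 1.35, -0.088], TCP at [0.22, 0.585, 0.223] pointing down, gripper open.
Joint ranges: [-2.6, 2.6], [-0.5, 2.12], [-1.47, 1.34], [0.16, 2.42], [-1.27, 4.41], [0.06, 2.06], [-2.6, 2.6]. Speed limits (rad/s): [2.22, 2.22, 2.79, 2.79, 3.14, 3.14, 3.14].

### API

Orientations are given as a unit quaternion [x, y, z, w].
In Python, from bench import status, camera, order gives the robot as it stands.
- The arm moves only by the tool jog_arm, never from a script. Its argument "plan" is a list of rows, each a list of 7 numbers: the turn, a rotation vector about the tool's x, y, z in rad, then the shift along the tool's x, y, z in mm, then the opening, from -1 (shut) to 1 (fully open). A call has 1 to 12 rows; each row is the pose to reach, as a shift and turn from the pose commanded when the call began, along the tool's axes at that moment; what a row does not reach only later rows make up. A row lasts 1/10 s, in which the tool goes at most 50 mm and 8.59 degrees, less where a joint would pass 70% of its speed; a pose out of reach is approached as far as the arm can. A call with a gripper value outside its range is refused whole. The fingers move at their own pace and stop on an object; "squeeze" is the grip in N (left out, the last holds). Time passes only in rows, so rows that repeat a pose let the fingers close. It gives the time, the measured TCP pose, the force, the opening and the grip force at its end, in the units of the state.
- status.read_state(): the state, without advancing time (a new reading comes with each control period).
- camera(name): name is "side" or "top"; returns a dict with "image" (420x560x3 uint8, red, green, blue), "z_map" (420x560 float32, m along the optical axis (not along the pixel's ray), 0 where there is no reading), "fx", "fy", "cx", "cy" (pixels), "world_from_camera" (4x4, takes a point from camera to world coordinates). Camera axes: x right, y down, z forward; pixel columns grow to the right and rows downward; lengths in m; the calibration is good to about 2 mm. A picture is of the moment at which its call begins.
- order.close_job(): hands the job in; it is judged then, once.
The state is a dict: "time": time; "joint_positions": joint angles; "joint_vel": joint speeds; "joint_torque": joint torques, N m; "ee_pos": TCP position; "eef_rot": TCP orientation; "ft_force": force on the tool from outside, world axes, zero at the start; "torque": the same for the moment, N m; "width": finger opening in m; "grip_force": force on a finger pad.
Only numpy, scipy, OpenCV 4.12 (cv2) and the standard library are available. Lean on these libraries where they do the work, as an engineer would, in place of code of your own. Each camera call takes 0.05 s, during which the arm holds its last target. There are 200 camera calls.

### The job

A finished yellow carton of apricots has been left lying across the dial of the batch counter. First lift it off and set it down flat, right way up, inside the shallow metal tray. Then gently push the counter's red pointer by its upright knob back anticlockwise (seen from above), all the way to its zero stop, and leave everything else where it is.

Things in the scene. Friction and masses are not known exactly. Their poses are not given: they have to be found in the camera images.
- counter: Batch counter fixed to the table: a green round drum, 210 mm across, with a white face-up dial, its face 50 mm above the table. Origin: centre of the drum's underside, z up. The zero mark is a green radial bar on the dial along the counter's +x axis. The hub at the dial's centre is 24 mm across and 8 mm high above the face. Place and yaw vary.
- zero_stop (a point): Centre of the top of the zero stop: a thin dark steel post on the dial, 12 mm across, 34 mm high above the face, 70 mm from the dial's centre, 0.215 rad anticlockwise (from above) of the zero mark. The knob stands on the zero mark when it meets this post.
- pointer (a joint): Angle of the red pointer about the dial's vertical centre axis, rad: 0 at the zero stop, growing clockwise seen from above (at value q the knob lies at angle -q from the counter's +x axis), up to 5.85, where it meets the same post from the other side. It stays where it is left. Starts between 3.1 and 5.0.
- knob_top (a point): Centre of the top of the upright red finger knob on the pointer: a round peg 18 mm across, 70 mm from the dial's centre, its top 98 mm above the table, standing 40 mm above the flat arm that carries it (arm top 6 mm above the dial face).
- carton: Yellow carton with an orange band and a fruit window on top, 150 x 50 x 38 mm (x, y, z), about 0.25 kg. It starts lying on the dial face beside the hub, across the knob's way to zero. Origin: centre of its underside, x along its length, z up.
- tray: Shallow open metal tray fixed to the table, 240 x 180 mm outside (x, y), rim 25 mm high, walls and floor 4 mm thick. Origin: centre of its underside. Its place and yaw vary.
- tray_floor (a point): Centre of the tray's inner floor, 4 mm above the table, axes as the tray's.
- spare_carton: White carton with orange band, 150 x 50 x 38 mm, a bystander. Origin: centre of its underside, x along its length.
- bowl: Round steel bowl, 120 mm across, 45 mm high, holding a few apricots, a bystander. Origin: centre of its underside.
- scoop: Small metal scoop with a blue handle, 170 mm long, 30 mm high, a bystander. Origin: where handle and blade meet, on the underside.
- glove_box: Blue dispenser box for gloves, 120 x 220 x 70 mm, a bystander. Origin: centre of its underside.
- tape_gun: Black tape dispenser with an orange roll, 150 x 55 x 93 mm, a bystander. Origin: centre of its underside.

How it is judged:
On the way, in this order (a step that is already met when the one before it is completed fails the run):
1. the carton lies flat and released in the tray (x of carton in the frame of tray_floor between -0.11 and 0.11 m and y of carton in the frame of tray_floor between -0.085 and 0.085 m and z of carton in the frame of tray_floor between -0.006 and 0.006 m and angle between carton's own z axis and vertical below 0.12 rad and contact force between the fingers and carton below 0.1 N and linear speed of carton below 0.03 m/s), for 0.2 s.
2. the red pointer is back at its zero stop (value of joint pointer below 0.05 rad), for 0.2 s.
At the end, for the whole second after the job is handed in: The yellow carton lies flat (within 0.12 rad), right way up, at rest on the tray's floor (underside within 6 mm of it, centre inside the tray), and the red pointer rests within 0.05 rad of its zero stop; both released (all of step 1 and value of joint pointer below 0.05 rad and velocity of joint pointer between -0.1 and 0.1 rad/s and contact force between the fingers and counter below 0.1 N); the robot touches nothing.
It fails at once if the carton is tipped over (more than 0.9 rad) (angle between carton's own z axis and vertical above 0.9 rad).
It fails at once if the counter or its pointer is pushed with more than 40 N (contact force between any of the arm, the fingers and counter above 40 N).
It fails at once if another thing on the table (spare carton, bowl, scoop, glove box, tape dispenser) is moved more than 30 mm (distance of any of spare_carton, bowl, scoop, glove_box, tape_gun from where it was at the start of the episode above 0.03 m).
It also fails if it takes over 67 s, if anything falls off the work surface, if the arm or the gripper's body presses on something with over 40 N, if the wrist force passes 120 N, or if a joint passes its speed limit or range.

## Working session

There is one attempt and no reset: what is moved stays moved. The work goes in short steps, Python scripts to look and compute and a tool call to move; the robot and the scene stay as the last step left them, time stands still between calls to the robot, and variables do not carry over. Pictures are saved under pics/ and viewed, at most 10 in all, crops included, and the job is handed in when it is done.

Besides the shell and the picture viewer there is one more tool, called after "Call:" as name(argument=value, ...) on one line, values as JSON. jog_arm: Moves the arm, as the interface text tells. Its arguments: {"type":"object","properties":{"plan":{"type":"array"},"squeeze":{"type":"number"}},"required":["plan"]}

```bash
ls; mkdir -p pics; python3 - <<'E'
from bench import status,camera
import cv2,numpy as np,pickle
d={}
for n in("top","side"):
    c=camera(n);d[n]=c;cv2.imwrite(f"pics/{n}0.png",c["image"][:,:,::-1])
pickle.dump(d,open("c0.pkl","wb"))
s=status.read_state();print({k:np.round(v,3).tolist() for k,v in s.items()})
E
```

```text
pics
{'time': 0.1, 'joint_positions': [-1.234, 0.333, -0.065, 1.461, 0.022, 1.35, -0.088], 'joint_vel': [0.0, -0.001, -0.001, -0.004, -0.0, -0.0, 0.001], 'joint_torque': [0.001, -62.454, 0.024, -39.072, -0.061, 0.037, 0.0], 'ee_pos': [0.22, 0.585, 0.222], 'eef_rot': [0.179, 0.984, -0.001, -0.0], 'ft_force': [0.068, -0.175, -0.292], 'torque': [-0.037, -0.024, 0.028], 'grip_force': 0.0, 'width': 0.087}
```

View pics/top0.png

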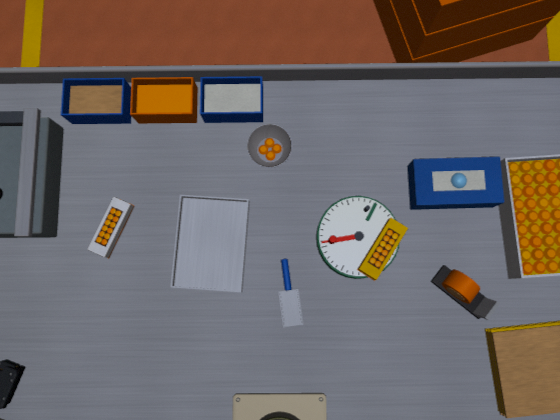

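View pics/side0.png

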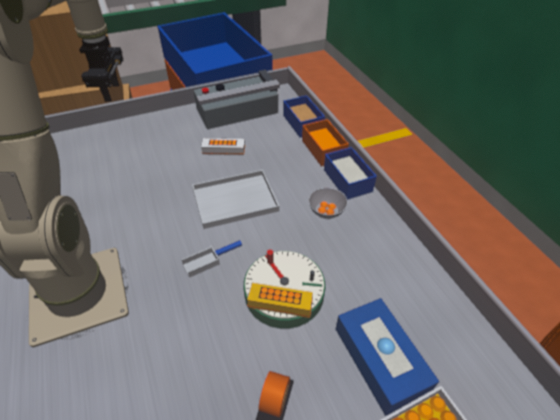

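The top view shows the counter centred near (358,237), the knob near (332,239), the zero bar and post near (370,211), the carton near (383,250) and the tray near (211,244). I'll enlarge the counter and measure.

```bash
cat > h.py <<'E'
import numpy as np,cv2,pickle
def pts(c):
    h,w=c["z_map"].shape;u,v=np.meshgrid(np.arange(w),np.arange(h));z=c["z_map"]
    P=np.stack([(u-c["cx"])/c["fx"]*z,(v-c["cy"])/c["fy"]*z,z,np.ones_like(z)],-1)
    return (P@c["world_from_camera"].T)[...,:3]
def at(c,u,v,z):
    "pixel ray meets height z"
    T=c["world_from_camera"];d=T[:3,:3]@[(u-c["cx"])/c["fx"],(v-c["cy"])/c["fy"],1];o=T[:3,3]
    return o+d*(z-o[2])/d[2]
def yellow(c,zmin=.0):
    P=pts(c);H=cv2.cvtColor(c["image"],cv2.COLOR_RGB2HSV)
    return P,H
E
python3 - <<'E'
from h import *
d=pickle.load(open("c0.pkl","rb"));c=d["top"];P=pts(c);I=c["image"]
cv2.imwrite("pics/crop.png",cv2.resize(I[185:290,305:425],None,fx=6,fy=5.7,interpolation=cv2.INTER_CUBIC)[:,:,::-1])
cv2.imwrite("pics/crop.png",cv2.resize(I[188:288,308:416],None,fx=6,fy=6,interpolation=cv2.INTER_CUBIC)[:,:,::-1])
print(c["world_from_camera"].round(3),c["fx"])
# carton top
R=P[188:288,308:416];z=R[...,2];m=(z>.08)
S=R[m];Im=I[188:288,308:416][m].astype(int)
y=(Im[:,0]>150)&(Im[:,2]<90)&(Im[:,1]>70)
T=S[y];print("carton n",len(T),"z",np.median(T[:,2]));r=cv2.minAreaRect((T[:,:2]*1000).astype(np.float32));print(r)
red=(Im[:,0]>120)&(Im[:,1]<60);print("red high",S[red].mean(0),S[red].min(0),S[red].max(0),red.sum())
# drum
m=(z>.04)&(z<.07);(x,yy),rad=cv2.minEnclosingCircle((R[m][:,:2]*1000).astype(np.float32));print("drum",x,yy,rad,np.median(R[m][:,2]))
# tray
for u,v in[(180,196),(249,199),(242,292),(173,289)]:print("tray",at(c,u,v,.025).round(3))
R=P[185:300,165:258];m=(R[...,2]>.018)&(R[...,2]<.04);print(cv2.minAreaRect((R[m][:,:2]*1000).astype(np.float32)),m.sum(),np.median(P[225:260,200:225,2]))
for n,(u,v) in dict(spare=(109,228),scoop=(288,290),glove=(455,183),tape=(463,290),bowl=(269,146)).items():print(n,P[v,u].round(3))
E
```

```text
[[-0.006 -0.989  0.15   0.364]
 [-1.     0.008  0.011 -0.029]
 [-0.012 -0.15  -0.989  1.297]
 [ 0.     0.     0.     1.   ]] 498.72576224820676
carton n 864 z 0.08832760889220914
((418.4537658691406, -187.2816925048828), (95.6416244506836, 321.3260192871094), 35.55781173706055)
red high [ 0.48953129 -0.1323869   0.09821721] [ 0.48331036 -0.13892237  0.09416808] [ 0.49583326 -0.12396606  0.10151905] 33
drum 531.3424682617188 -229.8123321533203 145.88711547851562 0.04972522095489118
tray [0.611 0.255 0.025]
tray [0.602 0.075 0.025]
tray [0.363 0.092 0.025]
tray [0.372 0.267 0.025]
((490.6011657714844, 176.63189697265625), (181.3499755859375, 241.2488555908203), 85.90023040771484) 606 0.00418668920538523
spare [0.527 0.431 0.041]
scoop [ 0.368 -0.024  0.027]
glove [ 0.628 -0.442  0.078]
tape [ 0.365 -0.441  0.091]
bowl [0.746 0.024 0.017]
```

View pics/crop.png

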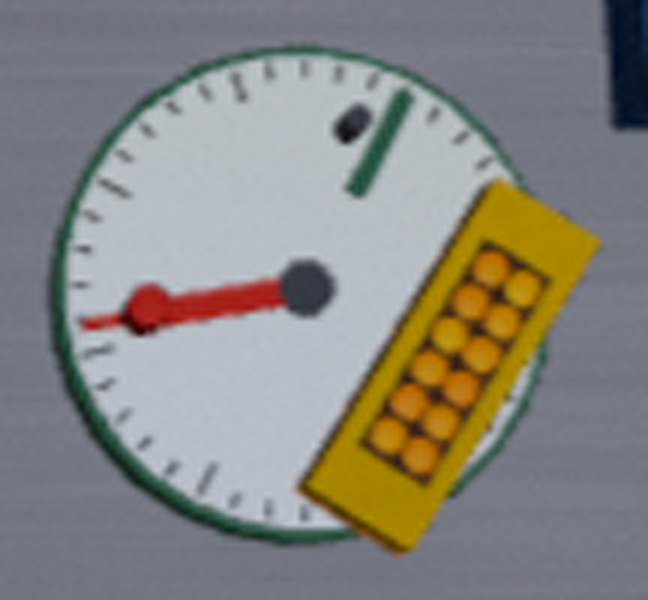

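The crop shows the carton's top corners at (493,180), (601,240), (408,552) and (300,490), the hub at (306,287), the knob top at (148,303), and the zero bar running from (355,192) to (403,95).

```bash
python3 - <<'E'
from h import *
from bench import status
from scipy.spatial.transform import Rotation as Ro
c=pickle.load(open("c0.pkl","rb"))["top"]
g=lambda x,y,z:at(c,308+(x+.5)/6-.5,188+(y+.5)/6-.5,z)
K=np.array([g(*p,.088) for p in[(493,180),(601,240),(408,552),(300,490)]]);k=K.mean(0)
print("carton",k.round(4),"sides",[np.linalg.norm(K[i]-K[i-1]).round(4) for i in range(4)])
ax=K[0]+K[1]-K[2]-K[3];a=np.arctan2(ax[1],ax[0]);print("yaw",a)
C=g(306,287,.058);n=g(148,303,.098);b=g(403,95,.05)-g(355,192,.05)
za=np.arctan2(b[1],b[0]);ka=np.arctan2(*(n-C)[1::-1]);print("centre",C,"knob",n,np.linalg.norm(n-C),"zero ang",za,"knob ang",ka,"q",(za-ka)%(2*np.pi))
print("zero knob pos",C[:2]+.07*np.array([np.cos(za),np.sin(za)]))
s=status.read_state();R=Ro.from_quat(s["eef_rot"]).as_matrix();print(R.round(3),np.arctan2(R[1,0],R[0,0]))
Tr=np.array([at(c,u,v,.025) for u,v in[(180,196),(249,199),(242,292),(173,289)]]);print(Tr.mean(0))
E
```

```text
carton [ 0.4659 -0.2547  0.088 ] sides [np.float64(0.1497), np.float64(0.0496), np.float64(0.1499), np.float64(0.0492)]
yaw -0.5813923195729953
centre [ 0.50102168 -0.20126922  0.058     ] knob [ 0.49060216 -0.13207866  0.098     ] 0.08059714638655954 zero ang -0.4811306329344792 knob ang 1.720264774452324 q 4.081789899792783
zero knob pos [ 0.56307474 -0.23366394]
[[-0.936  0.352 -0.   ]
 [ 0.352  0.936 -0.001]
 [-0.    -0.001 -1.   ]] 2.7818512959251356
[0.48705878 0.17237276 0.025     ]
```

The knob radius comes out at 80 mm when it should be 70. I'll check the centre and knob with depth from both cameras.

```bash
python3 - <<'E'
from h import *
from scipy.optimize import least_squares
d=pickle.load(open("c0.pkl","rb"))
for n,c in d.items():
    P=pts(c);X=P[...,:2]-[.501,-.201];r=np.hypot(*np.moveaxis(X,-1,0));I=c["image"].astype(int)
    m=(r<.125)&(P[...,2]>.045)&(P[...,2]<.054);Q=P[m]
    # rim: extreme radius in each angular bin
    a=np.arctan2(*(Q[:,:2]-[.501,-.201]).T[::-1]);b=(a*10).astype(int)
    E=[]
    for k in set(b):
        S=Q[b==k];rr=np.hypot(*(S[:,:2]-[.501,-.201]).T);j=rr.argmax()
        E.append(S[j,:2])
    E=np.array(E);f=least_squares(lambda p:np.hypot(*(E-p[:2]).T)-p[2],[.501,-.201,.105],loss="soft_l1",f_scale=.002);print(n,"drum",f.x.round(4))
    red=(I[...,0]>110)&(I[...,1]<60)&(I[...,2]<60)&(r<.11)&(P[...,2]>.055)
    for lo,hi in[(.06,.08),(.08,.095),(.095,.105)]:
        S=P[red&(P[...,2]>lo)&(P[...,2]<hi)];print(" red",lo,len(S),S.mean(0).round(4) if len(S) else"",S.min(0).round(4),S.max(0).round(4))
    g=(abs(I[...,0]-I[...,2])<40)&(I[...,0]<110)&(r<.025);S=P[g];print(" hub",len(S),S.mean(0).round(4))
    kz=(abs(I[...,0]-I[...,2])<40)&(I[...,0]<70)&(r>.04)&(r<.09)&(P[...,2]>.08)&(P[...,2]<.09);S=P[kz];print(" post",S.mean(0).round(4),len(S))
E
```

```text
top drum [ 0.5011 -0.1992  0.1027]
 red 0.06 5 [ 0.4944 -0.1704  0.0612] [ 0.4919 -0.1845  0.06  ] [ 0.497  -0.1471  0.0633]
 red 0.08 1 [ 0.4887 -0.1366  0.0942] [ 0.4887 -0.1366  0.0942] [ 0.4887 -0.1366  0.0942]
 red 0.095 32 [ 0.4896 -0.1323  0.0983] [ 0.4833 -0.1389  0.0953] [ 0.4958 -0.124   0.1015]
 hub 65 [ 0.5006 -0.2017  0.0576]
 post [ 0.526  -0.2328  0.0851] 20
side drum [ 0.4998 -0.203   0.1028]Traceback (most recent call last):
  File "<stdin>", line 16, in <module>
    return umr_minimum(a, axis, None, out, keepdims, initial, where)
ValueError: zero-size array to reduction operation minimum which has no identity
```

The 80 mm was my own error: I had included the height difference. In plan the radius is 70 mm, which agrees, with centre (0.5006, -0.2015). Next is a helper that gives relative moves.

```bash
cat >> h.py <<'E'
from scipy.spatial.transform import Rotation as Ro
def rel(x,y,z,yaw,s=None,base=None):
    "row for a target; base=(pos,R) of call start"
    if base is None:
        from bench import status
        s=status.read_state();base=(np.array(s["ee_pos"]),Ro.from_quat(s["eef_rot"]))
    p,R=base
    G=Ro.from_matrix([[np.cos(yaw),np.sin(yaw),0],[np.sin(yaw),-np.cos(yaw),0],[0,0,-1]])
    return np.r_[(R.inv()*G).as_rotvec().round(3),(R.inv().apply(np.array([x,y,z])-p)*1000).round(1)].tolist()
E
python3 - <<'E'
from h import *
print(rel(.5,.12,.22,2.56));print(rel(.466,-.2547,.16,2.56))
E
```

```text
[-0.001, 0.0, 0.222, -425.7, -336.3, 2.3]
[-0.001, 0.0, 0.222, -525.8, -698.9, 62.8]
```

Call:
jog_arm(plan=[[0, 0, 0.222, -426, -336, 2, 0.6], [0, 0, 0.222, -426, -336, 2, 0.6], [0, 0, 0.222, -426, -336, 2, 0.6], [0, 0, 0.222, -426, -336, 2, 0.6], [0, 0, 0.222, -426, -336, 2, 0.6], [0, 0, 0.222, -426, -336, 2, 0.6], [0, 0, 0.222, -426, -336, 2, 0.6], [0, 0, 0.222, -426, -336, 2, 0.6], [0, 0, 0.222, -426, -336, 2, 0.6], [0, 0, 0.222, -426, -336, 2, 0.6], [0, 0, 0.222, -426, -336, 2, 0.6]], squeeze=20)

```text
time: 1.2
ee_pos: [0.5013, 0.1177, 0.2205]
eef_rot: [0.287, 0.958, -0.0, 0.0]
ft_force: [0.8, 0.4, 0.3]
width: 0.0697
grip_force: 0.0
```

```bash
python3 - <<'E'
from h import *
from bench import status
s=status.read_state();print(s["time"],np.round(s["ee_pos"],4),s["width"],np.round(s["joint_positions"],2))
print(rel(.466,-.2547,.16,2.56))
E
```

```text
1.2 [0.5013 0.1177 0.2205] 0.06969938527527203 [-0.67  0.08  0.38  1.77 -0.03  1.29  0.7 ]
[0.0, 0.0, -0.002, -175.6, -330.3, 60.6]
```

Call:
jog_arm(plan=[[0, 0, 0, -176, -330, 60, 0.6], [0, 0, 0, -176, -330, 60, 0.6], [0, 0, 0, -176, -330, 60, 0.6], [0, 0, 0, -176, -330, 60, 0.6], [0, 0, 0, -176, -330, 60, 0.6], [0, 0, 0, -176, -330, 60, 0.6], [0, 0, 0, -176, -330, 60, 0.6], [0, 0, 0, -176, -330, 60, 0.6], [0, 0, 0, -176, -330, 60, 0.6], [0, 0, 0, -176, -330, 60, 0.6], [0, 0, 0, -176, -330, 60, 0.6]])

```text
time: 2.3
ee_pos: [0.4666, -0.2506, 0.1604]
eef_rot: [0.286, 0.958, 0.0, -0.0]
ft_force: [-0.1, 0.4, 0.0]
width: 0.0698
grip_force: 0.0
```

```bash
python3 - <<'E'
from h import *
from bench import status
s=status.read_state();print(s["time"],np.round(s["ee_pos"],4),s["width"],np.round(s["joint_positions"],2))
print(rel(.466,-.2547,.062,2.56))
E
```

```text
2.3 [ 0.4666 -0.2506  0.1604] 0.06975003353556476 [-0.23  0.19  0.71  1.83 -0.13  1.17  1.52]
[0.0, -0.0, 0.001, -1.8, -3.8, 98.4]
```

Call:
jog_arm(plan=[[0, 0, 0, -1, -2, 40, 0.6], [0, 0, 0, -1, -2, 70, 0.6], [0, 0, 0, -1, -2, 98, 0.6], [0, 0, 0, -1, -2, 98, 0.6], [0, 0, 0, -1, -2, 98, 0.6]])

```text
time: 2.8
ee_pos: [0.4663, -0.2533, 0.0632]
eef_rot: [0.286, 0.958, 0.0, -0.0]
ft_force: [-0.7, -0.1, 0.4]
width: 0.0695
grip_force: 0.0
```

Call:
jog_arm(plan=[[0, 0, 0, 0, 0, 0, -1], [0, 0, 0, 0, 0, 0, -1], [0, 0, 0, 0, 0, 0, -1], [0, 0, 0, 0, 0, 0, -1], [0, 0, 0, 0, 0, 0, -1], [0, 0, 0, 0, 0, 0, -1]])

```text
time: 3.4
ee_pos: [0.4664, -0.2543, 0.0633]
eef_rot: [0.287, 0.958, 0.0, 0.001]
ft_force: [-0.7, 1.0, 8.0]
width: 0.0498
grip_force: 20.0
```

Call:
jog_arm(plan=[[0, 0, 0, 0, 0, -20, -1], [0, 0, 0, 0, 0, -50, -1], [0, 0, 0, 0, 0, -85, -1], [0, 0, 0, 0, 0, -110, -1], [0, 0, 0, 0, 0, -110, -1]])

```text
time: 3.9
ee_pos: [0.4674, -0.2549, 0.1757]
eef_rot: [0.287, 0.958, 0.0, 0.003]
ft_force: [0.4, -0.5, -2.7]
width: 0.05
grip_force: 20.0
```

```bash
python3 - <<'E'
from h import *
print(rel(.487,.172,.17,3.077))
E
```

```text
[0.001, 0.005, -0.518, 218.4, 367.4, 5.4]
```

Call:
jog_arm(plan=[[0, 0, -0.03, 10, 15, 0, -1], [0, 0, -0.08, 30, 50, 0, -1], [0, 0, -0.13, 52, 87, 0, -1], [0, 0, -0.18, 75, 125, 0, -1], [0, 0, -0.23, 98, 163, 0, -1], [0, 0, -0.28, 120, 200, 0, -1], [0, 0, -0.33, 143, 240, 2, -1], [0, 0, -0.38, 165, 277, 4, -1], [0, 0, -0.43, 187, 313, 5, -1], [0, 0, -0.48, 205, 343, 5, -1], [0, 0, -0.518, 218, 367, 5, -1], [0, 0, -0.518, 218, 367, 5, -1]])

```text
time: 5.1
ee_pos: [0.4842, 0.1767, 0.1663]
eef_rot: [0.028, 1.0, 0.0, -0.001]
ft_force: [-0.5, -0.5, -2.1]
width: 0.0496
grip_force: 20.0
```

```bash
python3 - <<'E'
from h import *
from bench import camera
print(rel(.487,.172,.018,3.077))
c=camera("top");P=pts(c);I=c["image"].astype(int)
y=(I[...,0]>150)&(I[...,2]<90)&(I[...,1]>70)&(P[...,2]>.1)&(abs(P[...,0]-.49)<.15)&(abs(P[...,1]-.17)<.12)
print(y.sum(),P[y].mean(0).round(3),P[y].min(0).round(3),P[y].max(0).round(3))
E
```

```text
[0.0, -0.002, 0.008, -3.4, -4.5, 148.3]
130 [0.548 0.169 0.199] [0.438 0.15  0.185] [0.561 0.227 0.566]
```

Call:
jog_arm(plan=[[0, 0, 0, 0, 0, 30, -1], [0, 0, 0, 0, -2, 60, -1], [0, 0, 0, 0, -2, 90, -1], [0, 0, 0, 0, -2, 120, -1], [0, 0, 0, 0, -2, 135, -1], [0, 0, 0, 0, -2, 142, -1], [0, 0, 0, 0, -2, 145, -1], [0, 0, 0, 0, -2, 147, -1], [0, 0, 0, 0, -2, 147, -1]])

```text
time: 6.05
ee_pos: [0.4858, 0.1703, 0.0212]
eef_rot: [0.032, 0.999, 0.0, 0.0]
ft_force: [-0.2, 0.3, -2.2]
width: 0.0495
grip_force: 20.0
```

Call:
jog_arm(plan=[[0, 0, 0, 0, 0, 1, -1], [0, 0, 0, 0, 0, 2, -1], [0, 0, 0, 0, 0, 3, -1], [0, 0, 0, 0, 0, 3, -1]])

```text
time: 6.45
ee_pos: [0.4853, 0.1704, 0.0175]
eef_rot: [0.032, 0.999, 0.0, -0.0]
ft_force: [0.5, 0.1, -2.1]
width: 0.05
grip_force: 20.0
```

Call:
jog_arm(plan=[[0, 0, 0, 0, 0, 1, -1], [0, 0, 0, 0, 0, 1, -1], [0, 0, 0, 0, 0, 1, -1]])

```text
time: 6.75
ee_pos: [0.4854, 0.1704, 0.0173]
eef_rot: [0.032, 0.999, 0.0, -0.0]
ft_force: [-5.3, -0.7, 9.0]
width: 0.0498
grip_force: 20.0
```

Touched down: the upward force is 9 N. I'll release and rise.

Call:
jog_arm(plan=[[0, 0, 0, 0, 0, 0, 0.6], [0, 0, 0, 0, 0, 0, 0.8], [0, 0, 0, 0, 0, 0, 0.8], [0, 0, 0, 0, 0, 0, 0.8], [0, 0, 0, 0, 0, -20, 0.8], [0, 0, 0, 0, 0, -60, 0.8], [0, 0, 0, 0, 0, -110, 0.8], [0, 0, 0, 0, 0, -150, 0.8], [0, 0, 0, 0, 0, -180, -1], [0, 0, 0, 0, 0, -180, -1]])

```text
time: 7.75
ee_pos: [0.4874, 0.1712, 0.2009]
eef_rot: [0.032, 0.999, 0.002, 0.003]
ft_force: [0.4, -0.2, -0.7]
width: 0.069
grip_force: 0.0
```

```bash
python3 - <<'E'
from h import *
from bench import camera,status
s=status.read_state();print(s["time"],np.round(s["ee_pos"],4),s["width"],np.round(s["joint_positions"],2))
c=camera("side");pickle.dump(c,open("s1.pkl","wb"));cv2.imwrite("pics/side1.png",c["image"][:,:,::-1])
P=pts(c);I=c["image"].astype(int)
y=(I[...,0]>120)&(I[...,2]<90)&(I[...,1]>70)&(P[...,2]>.03)&(P[...,2]<.06)&(abs(P[...,0]-.49)<.13)&(abs(P[...,1]-.17)<.1)
print(y.sum(),np.median(P[y][:,2]),P[y].min(0).round(3),P[y].max(0).round(3))
# path to the knob: start behind at angle 1.72-.38
C=np.array([.5006,-.2015])
for th in(1.72-.4,):
  for off in(np.pi/2,-np.pi/2):
    x,yy=C+.07*np.array([np.cos(th),np.sin(th)]);print(x,yy,rel(x,yy,.15,th+off))
E
```

```text
7.75 [0.4874 0.1712 0.2009] 0.06901014103587738 [-0.74  0.09  0.33  1.8  -0.03  1.25  1.11]
540 0.04267112310584015 [0.411 0.141 0.031] [0.558 0.199 0.049]
0.5179722816156662 -0.13368994299172143 [0.003, 0.003, 0.187, -50.8, -302.0, 47.9]
0.5179722816156662 -0.13368994299172143 [-0.004, 0.004, -2.954, -50.8, -302.0, 47.9]
```

View pics/side1.png

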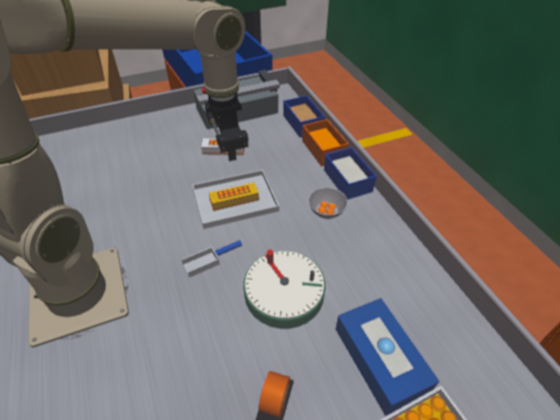

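The side view shows the carton flat in the tray at (235,195) and the knob undisturbed at (270,255). I'll close the fingers, move above the spot behind the knob, and turn.

Call:
jog_arm(plan=[[0, 0, 0.14, -4, -25, 0, -1], [0, 0, 0.28, -8, -50, 0, -1], [0, 0, 0.42, -13, -75, 0, -1], [0, 0, 0.56, -17, -100, 0, -1], [0, 0, 0.7, -21, -125, 0, -1], [0, 0, 0.84, -25, -150, 0, -1], [0, 0, 0.98, -30, -176, 0, -1], [0, 0, 1.12, -34, -200, 0, -1], [0, 0, 1.26, -38, -225, 0, -1], [0, 0, 1.4, -42, -250, 0, -1], [0, 0, 1.54, -47, -276, 0, -1], [0, 0, 1.68, -51, -302, 0, -1]])

```text
time: 9.0
ee_pos: [0.5164, -0.1352, 0.1952]
eef_rot: [0.767, 0.641, -0.001, -0.001]
ft_force: [0.7, -0.1, -0.0]
width: 0.0002
grip_force: 0.0
```

```bash
python3 - <<'E'
from h import *
from bench import status
s=status.read_state();print(s["time"],np.round(s["ee_pos"],4),s["width"],np.round(s["joint_positions"],2))
C=np.array([.5006,-.2015]);th=1.34
x,yy=C+.07*np.array([np.cos(th),np.sin(th)]);print(x,yy,rel(x,yy,.14,th-np.pi/2))
E
```

```text
9.0 [ 0.5164 -0.1352  0.1952] 0.00023736147457249215 [-0.44  0.16  0.69  1.77 -0.11  1.25  0.09]
0.5166126965465923 -0.13335608208132765 [-0.001, 0.002, 1.623, 1.9, -0.0, 55.2]
```

Call:
jog_arm(plan=[[0, 0, 0.14, 2, 0, 0, -1], [0, 0, 0.28, 2, 0, 0, -1], [0, 0, 0.42, 2, 0, 0, -1], [0, 0, 0.56, 2, 0, 10, -1], [0, 0, 0.7, 2, 0, 20, -1], [0, 0, 0.84, 2, 0, 30, -1], [0, 0, 0.98, 2, 0, 40, -1], [0, 0, 1.12, 2, 0, 50, -1], [0, 0, 1.26, 2, 0, 55, -1], [0, 0, 1.4, 2, 0, 55, -1], [0, 0, 1.54, 2, 0, 55, -1], [0, 0, 1.62, 2, 0, 55, -1]])

```text
time: 10.2
ee_pos: [0.5165, -0.1323, 0.1402]
eef_rot: [0.994, -0.114, -0.001, 0.0]
ft_force: [-0.1, 0.3, -0.1]
width: 0.0004
grip_force: 0.0
```

```bash
python3 - <<'E'
from h import *
from bench import status,camera
s=status.read_state();print(s["time"],np.round(s["ee_pos"],4),s["width"],np.round(s["joint_positions"],2))
C=np.array([.5006,-.2015]);th=1.34
x,yy=C+.07*np.array([np.cos(th),np.sin(th)]);print(x,yy,rel(x,yy,.068,th-np.pi/2))
cs=[camera("side")]
cv2.imwrite("pics/s2.png",cv2.resize(cs[0]["image"][200:340,190:360],None,fx=4,fy=4)[:,:,::-1])
E
```

```text
10.2 [ 0.5165 -0.1323  0.1402] 0.0004241653759100905 [-0.6   0.26  0.88  1.85 -0.22  1.14 -1.44]
0.5166126965465923 -0.13335608208132765 [0.001, 0.002, 0.003, 0.5, 0.9, 72.2]
```

View pics/s2.png

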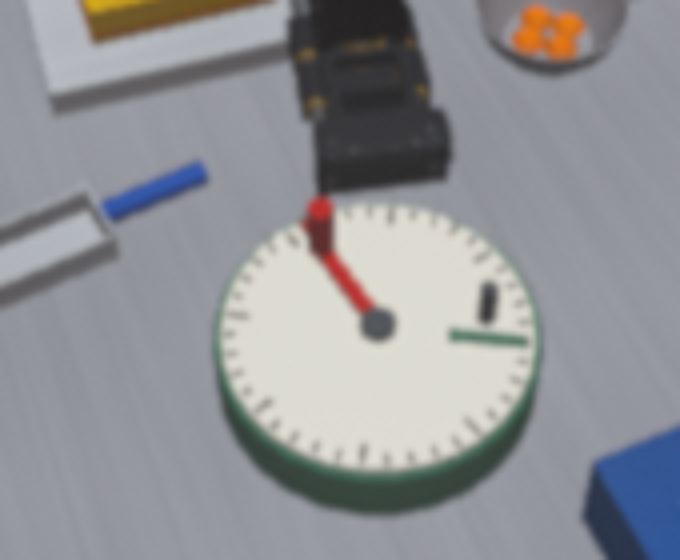

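The crop shows the gripper above and behind the knob (320,205), with the fingers hard to make out. I'll check where the TCP projects and the lowest gripper points by depth.

```bash
python3 - <<'E'
from h import *
from bench import camera
for n in("side","top"):
    c=camera(n);T=np.linalg.inv(c["world_from_camera"])
    for X in([.5165,-.132,.14],[.5165,-.132,.21],[.5165,-.132,.068]):
        q=T@np.r_[X,1];u,v=c["fx"]*q[0]/q[2]+c["cx"],c["fy"]*q[1]/q[2]+c["cy"];print(n,round(u),round(v),((u-190)*4,(v-200)*4))
    P=pts(c);m=(abs(P[...,0]-.5165)<.1)&(abs(P[...,1]+.132)<.1)&(P[...,2]>.115)
    for z in np.arange(.12,.26,.01):
        S=P[m&(abs(P[...,2]-z)<.005)]
        if len(S):print(round(z,2),len(S),S.min(0).round(3)[:2],S.max(0).round(3)[:2])
E
```

```text
side 280 238 (np.float64(358.4026405611339), np.float64(151.87391625006194))
side 280 219 (np.float64(358.70412012699285), np.float64(76.04202780273306))
side 280 256 (np.float64(358.1218047131033), np.float64(222.5132401431233))
0.21 44 [ 0.462 -0.224] [ 0.544 -0.041]
0.22 163 [ 0.459 -0.225] [ 0.544 -0.043]
0.23 362 [ 0.458 -0.226] [ 0.559 -0.045]
0.24 146 [ 0.457 -0.231] [ 0.549 -0.047]
0.25 664 [ 0.458 -0.232] [ 0.534 -0.036]
0.26 90 [ 0.459 -0.228] [ 0.536 -0.101]
top 333 225 (np.float64(573.9856660887051), np.float64(100.62605889519944))
top 336 221 (np.float64(585.0003227899565), np.float64(83.89565599069874))
top 331 229 (np.float64(563.9419069790097), np.float64(115.8817442187252))
0.22 9 [ 0.497 -0.09 ] [ 0.561 -0.039]
0.23 28 [ 0.461 -0.207] [ 0.561 -0.039]
0.24 9 [ 0.46  -0.212] [ 0.5   -0.034]
0.25 718 [ 0.461 -0.23 ] [ 0.572 -0.032]
0.26 98 [ 0.463 -0.228] [ 0.569 -0.034]
```

The body's underside is at z≈0.21 as expected, so it is just hiding the fingers. Lowering.

Call:
jog_arm(plan=[[0, 0, 0, 0, 0, 25, -1], [0, 0, 0, 0, 0, 50, -1], [0, 0, 0, 0, 0, 72, -1], [0, 0, 0, 0, 0, 72, -1]])

```text
time: 10.75
ee_pos: [0.5151, -0.132, 0.0667]
eef_rot: [0.994, -0.11, -0.003, 0.0]
ft_force: [-0.6, 0.7, 0.9]
width: 0.0004
grip_force: 0.0
```

```bash
cat >> h.py <<'E'
def arc(t0,t1,n=12,z=.068,R=.07):
    "pusher rows along the arc; tool yaw lags up to 0.4 rad at the end"
    from bench import status
    s=status.read_state();base=(np.array(s["ee_pos"]),Ro.from_quat(s["eef_rot"]))
    print("now",s["time"],np.round(s["ee_pos"],4),"ang",np.arctan2(s["ee_pos"][1]+.2015,s["ee_pos"][0]-.5006)%(2*np.pi),"j7",s["joint_positions"][6])
    for th in np.linspace(t0,t1,n+1)[1:]:
        x,y=.5006+R*np.cos(th),-.2015+R*np.sin(th);print(round(th,2),rel(x,y,z,th-np.pi/2-.4*(th-1.34)/4.2,base=base))
E
python3 -c "
from h import *
arc(1.34,2.3)"
```

```text
now 10.75 [ 0.5151 -0.132   0.0667] ang 1.3654809855337111 j7 -1.35878174027763
1.42 [0.001, 0.005, -0.062, -3.8, 1.1, -1.3]
1.5 [0.001, 0.005, -0.134, -9.4, 1.8, -1.2]
1.58 [0.001, 0.005, -0.206, -14.9, 2.8, -1.2]
1.66 [0.001, 0.005, -0.279, -20.3, 4.3, -1.2]
1.74 [0.0, 0.005, -0.351, -25.5, 6.2, -1.1]
1.82 [0.0, 0.005, -0.423, -30.6, 8.5, -1.1]
1.9 [-0.0, 0.005, -0.496, -35.5, 11.3, -1.1]
1.98 [-0.0, 0.005, -0.568, -40.2, 14.4, -1.1]
2.06 [-0.0, 0.005, -0.641, -44.6, 17.8, -1.0]
2.14 [-0.001, 0.005, -0.713, -48.7, 21.7, -1.0]
2.22 [-0.001, 0.005, -0.785, -52.4, 25.8, -1.0]
2.3 [-0.001, 0.005, -0.858, -55.9, 30.2, -1.0]
```

Call:
jog_arm(plan=[[0, 0, -0.06, -4, 1, -1, -1], [0, 0, -0.13, -9, 2, -1, -1], [0, 0, -0.2, -15, 3, -1, -1], [0, 0, -0.28, -20, 4, -1, -1], [0, 0, -0.35, -25.5, 6, -1, -1], [0, 0, -0.42, -30.5, 8.5, -1, -1], [0, 0, -0.5, -35.5, 11.5, -1, -1], [0, 0, -0.57, -40, 14.5, -1, -1]])

```text
time: 11.55
ee_pos: [0.4756, -0.1379, 0.0716]
eef_rot: [0.984, 0.175, 0.001, 0.0]
ft_force: [2.3, -0.1, -0.0]
width: 0.0005
grip_force: 0.8
```

```bash
python3 -c "
from h import *
from bench import camera
arc(1.98,3.1)
c=camera('side');P=pts(c);I=c['image'].astype(int)
r=np.hypot(P[...,0]-.5006,P[...,1]+.2015)
S=P[(I[...,0]>90)&(I[...,1]<60)&(I[...,2]<60)&(r<.09)&(r>.05)&(P[...,2]>.07)&(P[...,2]<.105)]
print('knob',len(S),S.mean(0),np.arctan2(*(S.mean(0)[:2]-[.5006,-.2015])[::-1])%6.283)
"
```

```text
now 11.55 [ 0.4756 -0.1379  0.0716] ang 1.9450282228660787 j7 -0.8531146959627371
2.07 [0.001, -0.002, -0.08, -9.0, -0.9, 3.6]
2.17 [0.001, -0.002, -0.164, -15.4, 0.4, 3.6]
2.26 [0.001, -0.002, -0.249, -21.6, 2.2, 3.6]
2.35 [0.001, -0.002, -0.333, -27.7, 4.7, 3.6]
2.45 [0.001, -0.001, -0.418, -33.5, 7.7, 3.6]
2.54 [0.001, -0.001, -0.502, -39.0, 11.2, 3.6]
2.63 [0.001, -0.001, -0.587, -44.2, 15.2, 3.6]
2.73 [0.001, -0.001, -0.671, -48.9, 19.7, 3.6]
2.82 [0.001, -0.001, -0.756, -53.2, 24.6, 3.6]
2.91 [0.001, -0.001, -0.84, -57.1, 29.9, 3.6]
3.01 [0.001, -0.001, -0.924, -60.4, 35.5, 3.6]
3.1 [0.001, -0.001, -1.009, -63.2, 41.4, 3.6]
knob 54 [ 0.45542389 -0.15124047  0.09023365] 2.302979331637444
```

The knob is moving: it is at 2.3 rad with about 2 N. I'll continue along the arc.

Call:
jog_arm(plan=[[0, 0, -0.08, -7, -0.5, 2, -1], [0, 0, -0.16, -15, 0.5, 3, -1], [0, 0, -0.25, -21.5, 2, 3, -1], [0, 0, -0.33, -27.5, 4.5, 3, -1], [0, 0, -0.42, -33.5, 7.5, 3, -1], [0, 0, -0.5, -39, 11, 3, -1], [0, 0, -0.59, -44, 15, 3, -1], [0, 0, -0.67, -49, 19.5, 3, -1], [0, 0, -0.76, -53, 24.5, 3, -1], [0, 0, -0.84, -57, 30, 3, -1], [0, 0, -0.92, -60.5, 35.5, 3, -1], [0, 0, -1.01, -63, 41.5, 3, -1]])

```text
time: 12.8
ee_pos: [0.4306, -0.1984, 0.0684]
eef_rot: [0.777, 0.629, 0.001, 0.0]
ft_force: [0.6, 2.6, 1.0]
width: 0.0007
grip_force: 0.7
```

```bash
python3 -c "
from h import *
arc(3.1,4.2)"
```

```text
now 12.8 [ 0.4306 -0.1984  0.0684] ang 3.0969287987470553 j7 0.2501417940527058
3.19 [0.001, -0.0, -0.083, -6.5, 1.5, 0.4]
3.28 [0.001, -0.0, -0.166, -12.6, 3.4, 0.4]
3.38 [0.001, -0.0, -0.249, -18.5, 5.9, 0.4]
3.47 [0.001, -0.0, -0.332, -24.2, 8.9, 0.4]
3.56 [0.001, -0.0, -0.415, -29.5, 12.4, 0.4]
3.65 [0.001, -0.0, -0.498, -34.5, 16.4, 0.4]
3.74 [0.001, -0.0, -0.581, -39.2, 20.9, 0.4]
3.83 [0.001, -0.0, -0.664, -43.4, 25.7, 0.4]
3.92 [0.001, 0.0, -0.747, -47.1, 30.9, 0.4]
4.02 [0.001, 0.0, -0.83, -50.4, 36.4, 0.4]
4.11 [0.001, 0.0, -0.913, -53.1, 42.2, 0.4]
4.2 [0.001, 0.0, -0.996, -55.3, 48.3, 0.4]
```

Call:
jog_arm(plan=[[0, 0, -0.08, -6.5, 1.5, 0, -1], [0, 0, -0.17, -12.5, 3.5, 0, -1], [0, 0, -0.25, -18.5, 6, 0, -1], [0, 0, -0.33, -24, 9, 0, -1], [0, 0, -0.42, -29.5, 12.5, 0, -1], [0, 0, -0.5, -34.5, 16.5, 0, -1], [0, 0, -0.58, -39, 21, 0, -1], [0, 0, -0.66, -43.5, 25.5, 0, -1], [0, 0, -0.75, -47, 31, 0, -1], [0, 0, -0.83, -50.5, 36.5, 0, -1], [0, 0, -0.91, -53, 42, 0, -1], [0, 0, -1.0, -55.5, 48.5, 0, -1]])

```text
time: 14.0
ee_pos: [0.466, -0.2628, 0.0682]
eef_rot: [0.381, 0.925, 0.0, -0.0]
ft_force: [0.2, 1.4, 0.4]
width: 0.0006
grip_force: 1.0
```

```bash
python3 -c "
from h import *
arc(4.2,5.2)"
```

```text
now 14.0 [ 0.466  -0.2628  0.0682] ang 4.198323258957034 j7 1.375911736212911
4.28 [0.0, -0.0, -0.071, -5.6, 2.2, 0.2]
4.37 [0.0, -0.0, -0.147, -10.9, 4.4, 0.2]
4.45 [0.0, -0.0, -0.222, -16.1, 7.1, 0.2]
4.53 [0.0, -0.0, -0.298, -21.1, 10.2, 0.2]
4.62 [0.0, -0.0, -0.373, -25.7, 13.7, 0.2]
4.7 [0.0, -0.0, -0.448, -30.1, 17.6, 0.2]
4.78 [0.0, -0.0, -0.524, -34.1, 21.8, 0.2]
4.87 [0.0, -0.0, -0.599, -37.8, 26.4, 0.2]
4.95 [0.0, -0.0, -0.675, -41.0, 31.2, 0.2]
5.03 [0.0, -0.0, -0.75, -43.9, 36.3, 0.2]
5.12 [0.0, -0.0, -0.825, -46.3, 41.6, 0.2]
5.2 [0.0, -0.0, -0.901, -48.3, 47.1, 0.2]
```

Call:
jog_arm(plan=[[0, 0, -0.07, -5.5, 2, 0, -1], [0, 0, -0.15, -11, 4.5, 0, -1], [0, 0, -0.22, -16, 7, 0, -1], [0, 0, -0.3, -21, 10, 0, -1], [0, 0, -0.37, -25.5, 13.5, 0, -1], [0, 0, -0.45, -30, 17.5, 0, -1], [0, 0, -0.52, -34, 22, 0, -1], [0, 0, -0.6, -38, 26.5, 0, -1], [0, 0, -0.67, -41, 31, 0, -1], [0, 0, -0.75, -44, 36.5, 0, -1], [0, 0, -0.82, -46.5, 41.5, 0, -1], [0, 0, -0.88, -48.5, 47, 0, -1]])

```text
time: 15.2
ee_pos: [0.5331, -0.2638, 0.0681]
eef_rot: [-0.049, 0.999, -0.0, -0.0]
ft_force: [-2.5, 1.5, 2.1]
width: 0.0001
grip_force: 1.3
```

```bash
cat > k.py <<'E'
from h import *
from bench import camera
for n in('side','top'):
    c=camera(n);P=pts(c);I=c['image'].astype(int)
    r=np.hypot(P[...,0]-.5006,P[...,1]+.2015)
    S=P[(I[...,0]>90)&(I[...,1]<60)&(I[...,2]<60)&(r<.09)&(r>.05)&(P[...,2]>.07)&(P[...,2]<.105)]
    if len(S):print('knob',n,len(S),S.mean(0).round(4),np.arctan2(*(S.mean(0)[:2]-[.5006,-.2015])[::-1])%6.283,'goal 5.80')
E
python3 -c "
from h import *
arc(5.2,5.5,6)
import k"
```

```text
now 15.2 [ 0.5331 -0.2638  0.0681] ang 5.193198173448686 j7 2.179704143168996
5.25 [0.0, -0.001, -0.067, -3.6, 1.8, 0.1]
5.3 [0.0, -0.001, -0.112, -6.7, 3.4, 0.1]
5.35 [0.0, -0.001, -0.157, -9.7, 5.1, 0.1]
5.4 [0.0, -0.001, -0.202, -12.7, 7.0, 0.1]
5.45 [0.0, -0.001, -0.248, -15.5, 9.0, 0.1]
5.5 [0.0, -0.001, -0.293, -18.3, 11.1, 0.1]
```

Call:
jog_arm(plan=[[0, 0, -0.05, -3.5, 2, 0, -1], [0, 0, -0.1, -6.5, 3.5, 0, -1], [0, 0, -0.14, -9.5, 5, 0, -1], [0, 0, -0.18, -11.5, 6, 0, -1], [0, 0, -0.2, -12.5, 7, 0, -1]])

```text
time: 15.8
ee_pos: [0.5449, -0.256, 0.068]
eef_rot: [-0.147, 0.989, -0.0, 0.0]
ft_force: [-0.4, -1.3, 0.5]
width: 0.0005
grip_force: 0.4
```

```bash
python3 -c "
from h import *
arc(5.4,5.6,4)
import k"
```

```text
now 15.8 [ 0.5449 -0.256   0.068 ] ang 5.394983275256443 j7 2.3439607167368317
5.45 [-0.001, -0.0, -0.051, -3.4, 1.8, -0.0]
5.5 [-0.001, -0.0, -0.096, -6.5, 3.4, -0.0]
5.55 [-0.001, -0.0, -0.141, -9.6, 5.1, -0.0]
5.6 [-0.001, -0.0, -0.187, -12.5, 7.0, -0.0]
knob side 1 [ 0.5556 -0.2612  0.0883] 5.456219975271421 goal 5.80
```

Closing on the stop, so I'll advance in small steps without turning and watch the force.

Call:
jog_arm(plan=[[0, 0, 0, -1.2, 0.6, 0, -1], [0, 0, 0, -2.4, 1.2, 0, -1], [0, 0, 0, -3.4, 1.8, 0, -1], [0, 0, 0, -3.4, 1.8, 0, -1]])

```text
time: 16.3
ee_pos: [0.5478, -0.2524, 0.0675]
eef_rot: [-0.148, 0.989, 0.0, -0.0]
ft_force: [-1.0, -0.3, 0.4]
width: 0.0003
grip_force: 0.5
```

Call:
jog_arm(plan=[[0, 0, 0, -1, 0.5, 0, -1], [0, 0, 0, -2, 1, 0, -1], [0, 0, 0, -2, 1, 0, -1]])

```text
time: 16.6
ee_pos: [0.5482, -0.2522, 0.0674]
eef_rot: [-0.147, 0.989, -0.0, -0.001]
ft_force: [-6.3, -2.0, 3.5]
width: 0.0001
grip_force: 3.2
```

```bash
python3 -c "
from h import *
from bench import camera
arc(5.5,5.6,3)
for n,(a,b,e,f) in dict(side=(230,330,240,340),top=(188,288,308,416)).items():
    c=camera(n);cv2.imwrite('pics/e'+n+'.png',cv2.resize(c['image'][a:b,e:f],None,fx=5,fy=5,interpolation=cv2.INTER_CUBIC)[:,:,::-1])
"
```

```text
now 16.6 [ 0.5482 -0.2522  0.0674] ang 5.466214071187799 j7 2.335107387203927
5.53 [0.0, -0.002, -0.127, -4.3, 1.8, -0.6]
5.57 [0.0, -0.002, -0.157, -6.3, 3.0, -0.6]
5.6 [0.0, -0.002, -0.187, -8.3, 4.3, -0.6]
```

View pics/eside.png

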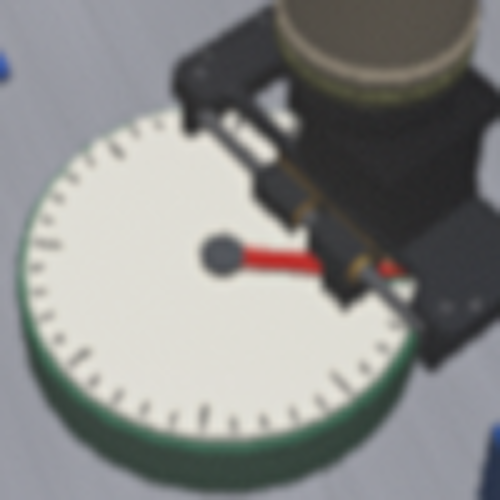

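The side crop shows the red arm from the hub (222,255) lying where the zero bar was. The arm has stalled at about 6 N, which fits contact with the stop. One more slight press, then back off and rise.

Call:
jog_arm(plan=[[0, 0, 0, -0.8, 0.4, 0, -1], [0, 0, 0, -1.5, 0.7, 0, -1], [0, 0, 0, -1.5, 0.7, 0, -1]])

```text
time: 17.0
ee_pos: [0.5483, -0.2521, 0.0673]
eef_rot: [-0.146, 0.989, -0.0, -0.002]
ft_force: [-9.6, -4.6, 6.1]
width: 0.0005
grip_force: 5.4
```

Firm stop: the TCP no longer advances. Backing off, rising, and moving clear.

Call:
jog_arm(plan=[[0, 0, 0, 5, -2, 0, -1], [0, 0, 0, 12, -5, 0, -1], [0, 0, 0, 18, -7, 0, -1], [0, 0, 0, 18, -7, -30, -1], [0, 0, 0, 18, -7, -75, -1], [0, 0, 0, 18, -7, -120, -1], [0, 0, 0, 40, 40, -150, -1], [0, 0, 0, 60, 85, -150, -1], [0, 0, 0, 80, 130, -150, -1], [0, 0, 0, 90, 175, -150, -1], [0, 0, 0, 90, 200, -150, -1], [0, 0, 0, 90, 200, -150, -1]])

```text
time: 18.2
ee_pos: [0.4052, -0.0818, 0.2179]
eef_rot: [-0.15, 0.989, 0.0, 0.001]
ft_force: [0.1, -1.0, 0.0]
width: 0.0005
grip_force: 0.0
```

```bash
python3 -c "
import k
from h import *
from bench import status,camera
s=status.read_state();print(s['time'],s['ee_pos'],s['joint_vel'])
c=camera('top');cv2.imwrite('pics/end.png',c['image'][:,:,::-1])
c=camera('side');cv2.imwrite('pics/ends.png',cv2.resize(c['image'][150:330,180:380],None,fx=3,fy=3)[:,:,::-1])
"
```

```text
knob side 37 [ 0.5581 -0.2396  0.0899] 5.6985343982715735 goal 5.80
knob top 33 [ 0.5619 -0.2346  0.0972] 5.788683927442464 goal 5.80
18.3 [ 0.40615706 -0.08506851  0.21784983] [ 0.01504771  0.0262034   0.02484491 -0.01502097  0.00399155 -0.00087998
  0.00536477]
```

View pics/ends.png

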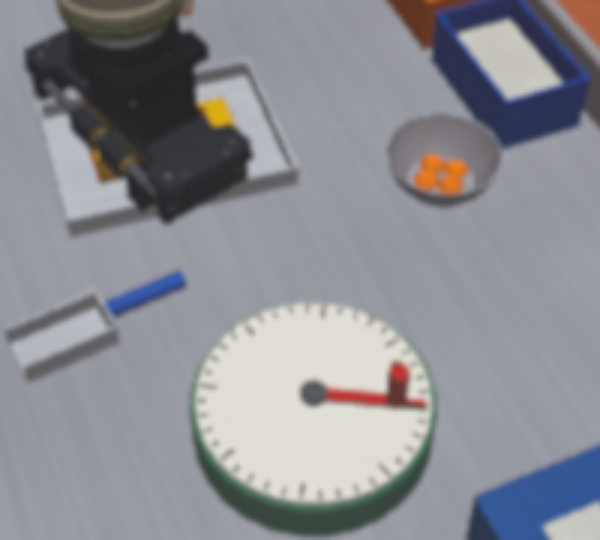

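The knob stands on the zero bar with the post hidden behind it. The top camera reads 5.79 rad against a goal of 5.80, and everything is clear of the arm. Handing in.

```bash
python3 -c "
from bench import order
print(order.close_job())"
```

```text
the job is handed in; nothing more can be done
None
```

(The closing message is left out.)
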